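# Find the live reset button by feel and refit the splash cover

### The arm

A 6-joint arm with a two-finger parallel gripper is mounted at the origin on a cart in front of the work surface, level with it; the furniture and walls round the work are solid. World frame = base frame: x ahead of the robot, y to its left, z up, the work surface at z = 0. Lengths are in m, angles in rad, forces in N, time in s.
With the tool pointing down it reaches from about 0.35 to 0.85 m from the base axis. Payload 8.1 kg.
Tool frame: the origin (TCP) lies between the finger pads; the fingertips stand nose_length ahead of it and the grasp point (between the pads) lies 2 mm behind it (nose_length is the distance from the TCP to the fingertips, in m); z points along the fingers, x is the direction in which the jaws open and shut, and the axes are right-handed (so a half turn about z gives the same grasp; the last joint's range is limited). The gripper opens to 93 mm and grips with 3 to 60 N. Pads are 15 mm wide; open, the fingers measure 128 mm over their backs; the gripper's body (75 mm by 188 mm) begins 65 mm behind the grasp point.
Start: joints at [1.167, 0.13, 1.488, -0, 1.523, -0.085], TCP at [0.188, 0.57, 0.236] pointing down, gripper open.
Joint ranges: [-2.96, 2.96], [-0.89, 2.26], [0.02, 2.5], [-1.34, 4.48], [0, 2.73], [-2.66, 2.66]. Speed limits (rad/s): [2.39, 2.39, 2.79, 3.14, 3.14, 3.14].

### API

Orientations are given as a rotation vector (axis times angle).
In Python, from plant import * gives the robot as it stands.
- The arm moves only by the tool carry_out, never from a script. Its argument "steps" is a list of rows, each an object with "xyz": the shift along the world's x, y, z in cm, a list of three; "rot": the turn, a rotation vector about the world's x, y, z in degrees, a list of three. In form: [{"xyz": [tx, ty, tz], "rot": [rx, ry, rz]}, ...]. A call has 1 to 10 rows; each row is the pose to reach, as a shift and turn from the pose commanded when the call began; what a row does not reach only later rows make up. A row lasts 1/10 s, in which the tool goes at most 50 mm and 8.59 degrees, less where a joint would pass 70% of its speed; a pose out of reach is approached as far as the arm can. A call with a gripper value outside its range is refused whole. "grip" is the opening, from 0 (shut) to 1 (fully open), set as the call begins (left out, the last holds). The fingers move at their own pace and stop on an object; "force" is the grip in N (left out, the last holds). Time passes only in rows, so rows that repeat a pose let the fingers close. It gives the time, the measured TCP pose, the force and the opening at its end, in the units of the state.
- read_state(): the state, without advancing time (a new reading comes with each control period).
- read_camera(name): name is "scene" or "side" or "wrist"; returns the picture (420x560x3 uint8, red, green, blue); there is no depth.
- calibration(name): a dict with "fov_y" (degrees; the focal length in pixels is half the picture's height over the tangent of half this angle, whatever the lens; pixels are square), "cx", "cy" (the principal point, pixels), "xyz" and "attitude" of the camera in the world. Camera axes: x right, y down, z forward; pixel columns grow to the right and rows downward; lengths in m; the calibration is good to about 2 mm. The wrist camera is an equidistant fisheye: a pixel r from the principal point sees the ray r / f radians off the axis. A picture is of the moment at which its call begins: read the wrist's pose just before it. calibration takes no time and is no camera call; for the wrist camera it gives the pose at the moment of the call.
- close_job(): hands the job in, once; it reports no verdict.
The state is a dict: "t": time; "q": joint angles; "dq": joint speeds; "joint_torque": joint torques, N m; "tool_pos": TCP position; "orientation": TCP orientation; "force": force on the tool from outside, world axes, zero at the start; "wrist_torque": the same for the moment, N m; "opening": finger opening in m.
Only numpy, scipy, OpenCV 4.12 (cv2) and the standard library are available. Lean on these libraries where they do the work, as an engineer would, in place of code of your own. Each camera call takes 0.05 s, during which the arm holds its last target.

### The job

Reset the warmer's control box: of its three push-buttons that look alike only one still has its snap, so try them slowly by feel until you find the one that stiffens, and push that one on until it snaps over and stays in. Be gentle with all three, and if a button stays soft, let it go before it is much past half-way down. Then fit the splash cover over the buttons, fully home on the box.

Things in the scene. Friction and masses are not known exactly. Their poses are not given: they have to be found in the camera images.
- control_box: Steel control box fixed on the worktop, 92 (x) x 196 (y) x 30 mm high, with a raised aluminium plate 66 x 170 x 8 mm high in the middle of its top (plate top 38 mm over the worktop). Origin: centre of the underside; x across, y along the row of buttons, z up. Its position and yaw vary.
- button_left (a point): Point on the plate's top under the centre of the push-button nearest the +y end. All three look alike, 48 mm apart: a dark steel collar 29 mm wide and in it a flat round black button 20 mm wide, 12 mm proud of the collar, pressed straight down. Collars stand 2 to 10 mm above the plate, each differently (not measured), so a released button's top is 14 to 22 mm above this point.
- button_middle (a point): The same point under the middle push-button. One of the three buttons, in a different place every time, is LIVE: it resists with 1.6 N at first touch, rises to a peak of about 7 N at 2 mm of travel, then gives way, to nothing at about 5 mm, where it snaps by itself to its stop at 7 mm and stays in.
- button_right (a point): The same point under the push-button nearest the -y end. The two WORN buttons stay soft: 1.4 N at first touch, rising evenly to only 2.1 N at 5 mm and 2.8 N at the bottom at 9.5 mm; they spring back when released and must not be pressed deeper than 6 mm. No button may be pressed with more than 16 N.
- seat (a point): Centre of the shoulder round the raised plate, on the box, 30 mm above the worktop; axes as the box's. The cover's rim rests on this level when home.
- cover_handle (a point): Centre of the bar handle of the loose splash cover, 62 mm above the cover's rim; the cover stands beside the box, rim down. The black bar is 14 mm thick (cover's x), 80 mm long (cover's y), from 54 to 70 mm above the rim, on a foot at each end; the cover's flat top is 40 mm above the rim. Grip the bar across x from above.
- cover_rim (a point): Centre of the open underside of the splash cover (0.25 kg or so, aluminium): outside 79 (x) x 183 (y) x 40 mm high, walls 4 mm, inside 71 x 175 x 36 mm deep. It goes over the raised plate with 2.5 mm of play on each side, either way round, and home its rim lies on the shoulder (this point on point seat).
- salt_shaker: Bystander: loose salt shaker, 44 mm in diameter, 90 mm high, standing behind the box. Origin: centre of the foot.
- squeeze_bottle_3: Bystander: loose white squeeze bottle, 54 mm in diameter, 198 mm high. Origin: centre of the foot.
- kitchen_timer: Bystander: loose white dial timer, 57 x 71 x 68 mm. Origin: centre of the foot.

How it is judged:
By the outcome, as a careful person would: the job done as asked, in the order asked, and still so for the second after the job is handed in, with the robot touching nothing.
It also fails if it takes over 72 s, if anything falls off the work surface, if the arm or the gripper's body presses on something with over 40 N, if the wrist force passes 120 N, or if a joint passes its speed limit or range.

## Working session

There is one attempt and no reset: what is moved stays moved. The work goes in short steps, Python scripts to look and compute and a tool call to move; the robot and the scene stay as the last step left them, time stands still between calls to the robot, and variables do not carry over. Pictures are saved under pics/ and viewed, and the job is handed in when it is done.

Besides the shell and the picture viewer there is one more tool, called as name([rows], argument=value, ...), one row to a line, values as JSON. carry_out: Moves the arm, as the interface text tells. Its arguments: {"type":"object","properties":{"steps":{"type":"array","items":{"type":"object","properties":{"xyz":{"type":"array","items":{"type":"number"}},"rot":{"type":"array","items":{"type":"number"}}}}},"grip":{"type":"number"},"force":{"type":"number"}},"required":["steps"]}

```bash
ls; mkdir -p pics; python3 - <<'E'
from plant import *
import cv2
s=read_state();print(s)
try: print(nose_length)
except Exception as e: print(e)
for n in ["scene","side","wrist"]:
    c=calibration(n);print(n,c)
    cv2.imwrite(f"pics/{n}0.png",read_camera(n)[:,:,::-1])
E
```

```text
pics
{'t': 0.0, 'q': array([ 1.16659477e+00,  1.31102039e-01,  1.48924331e+00, -6.94035609e-06,
        1.52302098e+00, -8.54178516e-02]), 'dq': array([-5.41872974e-04, -1.41298642e-03, -1.22306958e-03,  1.65259579e-04,
        4.93866292e-04,  8.08080046e-06]), 'joint_torque': array([ 4.71073054e-04, -5.59863603e+01, -4.91740358e+01,  7.68298097e-02,
        3.56859877e-02, -1.49657735e-04]), 'tool_pos': array([0.18782999, 0.56928603, 0.2346425 ]), 'orientation': array([ 2.54511917e+00,  1.84016175e+00, -2.38251273e-03]), 'force': array([ 0.10950609, -0.335553  , -0.85848805]), 'wrist_torque': array([ 0.052901  , -0.02227933,  0.02164595]), 'opening': 0.093301431008254}
0.017
scene {'fov_y': 52.71883775409057, 'cx': 277.666177217811, 'cy': 204.86162765733292, 'xyz': array([ 0.11046081, -0.55283844,  0.52026021]), 'attitude': array([-2.00035681,  0.76134575, -0.41083599])}
side {'fov_y': 46.348612504123764, 'cx': 270.30979726541807, 'cy': 206.35575884375666, 'xyz': array([ 0.52188283, -0.9647161 ,  0.67982369]), 'attitude': array([-2.14703508,  0.08292085, -0.03682406])}
wrist {'fov_y': 65.70646984690485, 'cx': 275.39842568458084, 'cy': 209.4418950790137, 'xyz': array([0.11183342, 0.59513348, 0.3837782 ]), 'attitude': array([2.34626737, 1.69593082, 0.24582502])}
```

View pics/scene0.png

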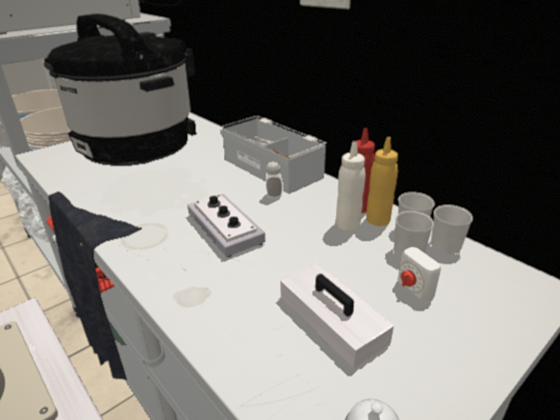

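View pics/side0.png

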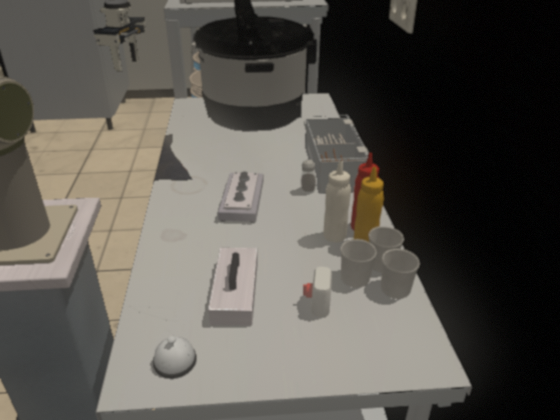

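View pics/wrist0.png

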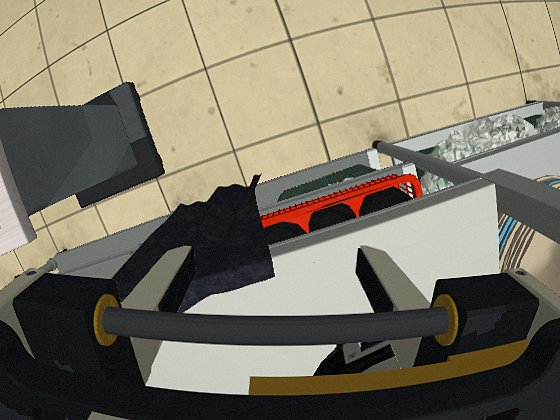

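```bash
cat > h.py <<'E'
import numpy as np, cv2
from scipy.spatial.transform import Rotation as R
from plant import *
def cam(n,c=None):
    c=c or calibration(n); f=210/np.tan(np.radians(c['fov_y'])/2)
    return f,c['cx'],c['cy'],np.array(c['xyz']),R.from_rotvec(c['attitude']).as_matrix()
def ray(n,u,v,c=None):
    f,cx,cy,p,M=cam(n,c)
    a=np.array([(u-cx)/f,(v-cy)/f])
    if n=='wrist':
        r=np.hypot(*a); d=np.array([*(a/r*np.sin(r)),np.cos(r)]) if r>0 else np.array([0,0,1.])
    else: d=np.array([*a,1.])
    d=M@d; return p,d/np.linalg.norm(d)
def plane(n,u,v,z,c=None):
    p,d=ray(n,u,v,c); return p+d*(z-p[2])/d[2]
def proj(n,P,c=None):
    f,cx,cy,p,M=cam(n,c); q=M.T@(np.array(P)-p)
    if n=='wrist':
        th=np.arctan2(np.hypot(q[0],q[1]),q[2]);h=np.hypot(q[0],q[1]); return cx+f*th*q[0]/h,cy+f*th*q[1]/h
    return cx+f*q[0]/q[2],cy+f*q[1]/q[2]
def tri(obs):
    A=np.zeros((3,3));b=np.zeros(3)
    for o in obs:
        p,d=ray(*o);Q=np.eye(3)-np.outer(d,d);A+=Q;b+=Q@p
    X=np.linalg.solve(A,b); return X,[np.linalg.norm((np.eye(3)-np.outer(ray(*o)[1],ray(*o)[1]))@(X-ray(*o)[0])) for o in obs]
E
python3 - <<'E'
from h import *
np.set_printoptions(precision=4,suppress=True)
s=read_state()
print([proj(n,s['tool_pos']) for n in('scene','side','wrist')])
R0=R.from_rotvec(s['orientation']).as_matrix();print(R0)
for n,uv,z in [('scene',(225,222),.038),('side',(242,192),.038),('scene',(335,292),.062),('side',(234,270),.062),('scene',(273,195),0),('scene',(347,225),0),('scene',(415,295),0)]:
    print(n,uv,plane(n,*uv,z))
for n,b in(('scene',(170,170,290,270)),('scene',(260,250,410,380)),('side',(205,155,275,230)),('side',(195,235,275,330))):
    im=read_camera(n)[:,:,::-1]; x0,y0,x1,y1=b
    k=5 if n=='scene' else 7
    cv2.imwrite(f"pics/crop_{n}_{x0}.png",cv2.resize(im[y0:y1,x0:x1],None,fx=k,fy=k,interpolation=cv2.INTER_CUBIC)[:600,:800])
E
```

```text
[(np.float64(-34.25481348404645), np.float64(108.56136987809745)), (np.float64(125.62700148903116), np.float64(60.7192347721016)), (np.float64(274.6976182419557), np.float64(275.58580872559725))]
[[ 0.3134  0.9496 -0.0005]
 [ 0.9496 -0.3134 -0.0013]
 [-0.0014 -0.0001 -1.    ]]
scene (225, 222) [0.5068 0.0765 0.038 ]
side (242, 192) [0.525  0.0893 0.038 ]
scene (335, 292) [ 0.4991 -0.2344  0.062 ]
side (234, 270) [ 0.5022 -0.2371  0.062 ]
scene (273, 195) [0.6964 0.1456 0.    ]
scene (347, 225) [ 0.7294 -0.0654  0.    ]
scene (415, 295) [ 0.6494 -0.2898  0.    ]
```

View pics/crop_scene_170.png

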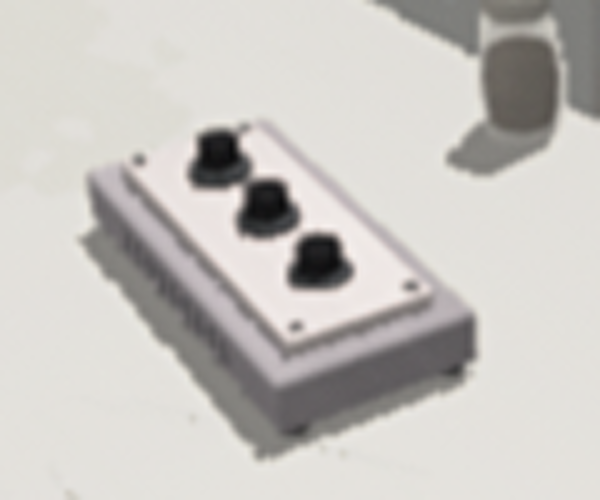

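View pics/crop_scene_260.png

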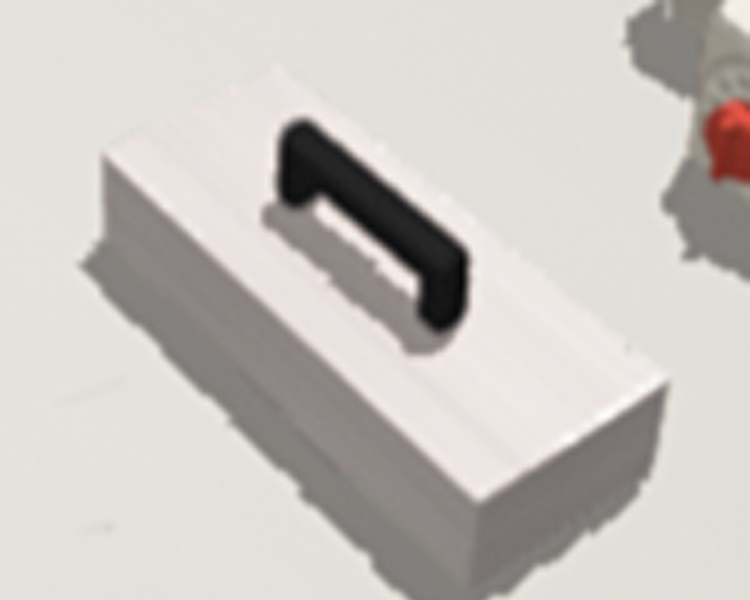

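View pics/crop_side_205.png

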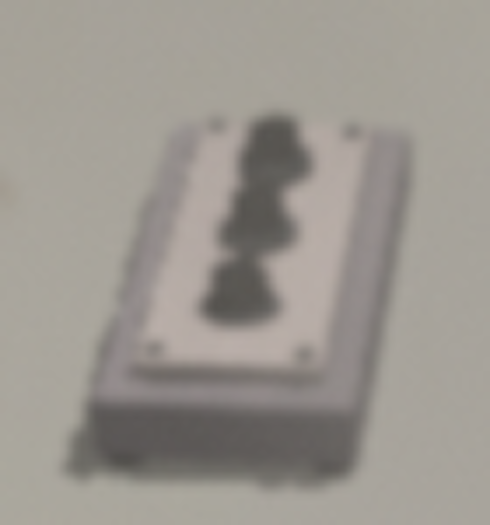

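View pics/crop_side_195.png

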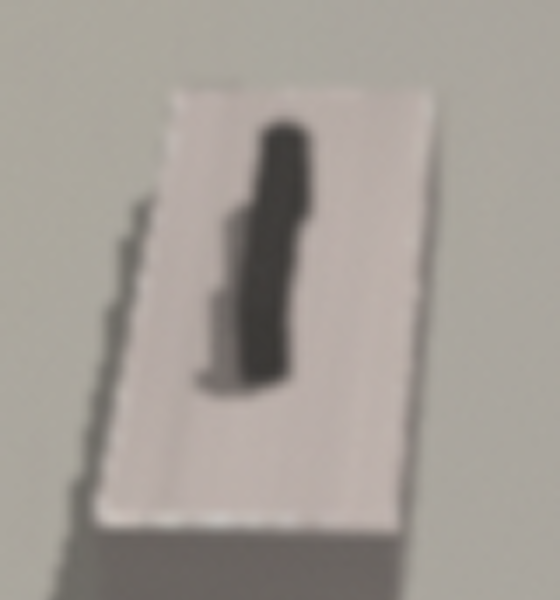

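```bash
python3 - <<'E'
from h import *
np.set_printoptions(precision=4,suppress=True)
C=np.array([(128,170),(285,350),(437,293),(262,122)])/5+170
P=np.array([plane('scene',*c,.038) for c in C]);print(P,P.mean(0),np.linalg.norm(np.roll(P,-1,0)-P,axis=1))
C=np.array([(205,120),(140,370),(322,378),(365,120)])/7+[205,155]
P=np.array([plane('side',*c,.038) for c in C]);print(P,P.mean(0),np.linalg.norm(np.roll(P,-1,0)-P,axis=1))
C=np.array([(103,155),(480,502),(668,382),(280,65)])/5+[260,250]
P=np.array([plane('scene',*c,.040) for c in C]);print(P,P.mean(0),np.linalg.norm(np.roll(P,-1,0)-P,axis=1))
C=np.array([(172,88),(98,522),(400,530),(433,92)])/7+[195,235]
P=np.array([plane('side',*c,.040) for c in C]);print(P,P.mean(0),np.linalg.norm(np.roll(P,-1,0)-P,axis=1))
E
```

```text
[[0.5005 0.1808 0.038 ]
 [0.4728 0.0214 0.038 ]
 [0.5412 0.0121 0.038 ]
 [0.5695 0.176  0.038 ]] [0.521  0.0976 0.038 ] [0.1618 0.069  0.1663 0.0691]
[[0.507  0.1934 0.038 ]
 [0.4827 0.02   0.038 ]
 [0.5444 0.0099 0.038 ]
 [0.5682 0.1883 0.038 ]] [0.5256 0.1029 0.038 ] [0.1751 0.0625 0.1799 0.0614]
[[ 0.4697 -0.1394  0.04  ]
 [ 0.4518 -0.3181  0.04  ]
 [ 0.5271 -0.3267  0.04  ]
 [ 0.5483 -0.1459  0.04  ]] [ 0.4992 -0.2325  0.04  ] [0.1796 0.0758 0.1821 0.0789]
[[ 0.4719 -0.136   0.04  ]
 [ 0.4551 -0.317   0.04  ]
 [ 0.5327 -0.3261  0.04  ]
 [ 0.5505 -0.1444  0.04  ]] [ 0.5025 -0.2309  0.04  ] [0.1818 0.0782 0.1826 0.0791]
```

carry_out([
  {"xyz": [3.2,-5,0.5],"rot": [0,0,-8.1]},
  {"xyz": [6.4,-10,0.5],"rot": [0,0,-16.2]},
  {"xyz": [9.6,-15,1],"rot": [0,0,-24.3]},
  {"xyz": [13,-20,1],"rot": [0,0,-32.4]},
  {"xyz": [16,-25,1],"rot": [0,0,-40.5]},
  {"xyz": [19,-30,1],"rot": [0,0,-48.6]},
  {"xyz": [22,-35,1],"rot": [0,0,-56.7]},
  {"xyz": [25,-40,1],"rot": [0,0,-64.8]},
  {"xyz": [27,-44,1],"rot": [0,0,-72.9]},
  {"xyz": [29,-48,1],"rot": [0,0,-81]},
], grip=0, force=20)

```text
t: 1.35
tool_pos: [0.4497, 0.1419, 0.2459]
orientation: [-3.13, 0.263, -0.001]
force: [0.7, 1.0, 0.5]
opening: 0.0177
```

carry_out([
  {"xyz": [2,-4,0],"rot": [0,0,0]},
  {"xyz": [3.2,-9,0],"rot": [0,0,0]},
  {"xyz": [3.2,-9,0],"rot": [0,0,0]},
  {"xyz": [3.2,-9,0],"rot": [0,0,0]},
])

```text
t: 1.75
tool_pos: [0.4811, 0.0528, 0.2455]
orientation: [-3.131, 0.259, 0.0]
force: [-1.1, 0.2, 0.3]
opening: 0.0003
```

```bash
python3 - <<'E'
from h import *
import json
c=calibration('wrist');im=read_camera('wrist')
json.dump({k:np.array(v).tolist() for k,v in c.items()},open('w1.json','w'))
cv2.imwrite("pics/w1.png",im[:,:,::-1]);s=read_state();print(s['t'],s['tool_pos'],s['q'],s['force'],s['opening'])
for P in [(.523,.1,.038),(.545,.035,.038)]: print(proj('wrist',P))
print(R.from_rotvec(s['orientation']).as_matrix())
E
```

```text
1.8 [0.48085683 0.05402199 0.24556435] [ 5.41907577e-03 -1.92439244e-01  1.78633451e+00  5.97761819e-04
  1.54796193e+00  1.68347148e-01] [-1.33594058 -0.11637618 -0.46418203] 0.0003110001040195067
(np.float64(306.93459980697946), np.float64(140.81812184145832))
(np.float64(333.9126258136446), np.float64(194.4260879085007))
[[ 9.86754282e-01 -1.62221811e-01 -2.67769288e-04]
 [-1.62221630e-01 -9.86754168e-01  5.96163649e-04]
 [-3.60933208e-04 -5.44829063e-04 -9.99999786e-01]]
```

View pics/w1.png

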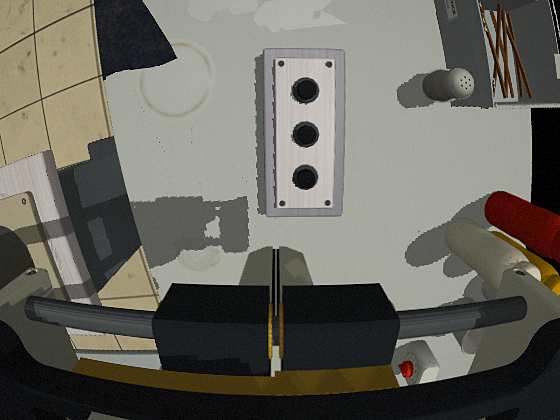

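```bash
python3 - <<'E'
from h import *
import json
np.set_printoptions(precision=4,suppress=True)
c=json.load(open('w1.json'));im=cv2.imread('pics/w1.png')
g=cv2.cvtColor(im,cv2.COLOR_BGR2GRAY)
m=((g<110)*255).astype('uint8');m2=np.zeros_like(m);m2[55:210,274:335]=m[55:210,274:335]
n,l,st,ce=cv2.connectedComponentsWithStats(m2)
S=[];B=[]
for i in range(1,n):
    if st[i,4]<5: continue
    print(st[i],ce[i]); 
    (S if st[i,4]<60 else B).append(ce[i])
S=np.array(S)
P=np.array([plane('wrist',*s,.038,c) for s in S]);print('screws',P,P.mean(0))
for b in B: print('btn',plane('wrist',*b,.05,c))
# white plate contour
x=im[45:225,255:350];hsv=cv2.cvtColor(x,cv2.COLOR_BGR2HSV)
print(im[130,285],im[100,270],im[100,220],im[100,341])
cv2.imwrite('pics/w1crop.png',cv2.resize(x,None,fx=3.3,fy=3.3,interpolation=cv2.INTER_CUBIC))
E
```

```text
[274  59   3 149 257] [274.5253 141.3969]
[278  61   6   6  28] [280.6786  63.3214]
[325  62   7   6  30] [328.3333  64.    ]
[291  77  28  28 564] [304.7305  90.2518]
[291 121  28  27 547] [304.9744 134.1152]
[292 165  26  25 503] [304.6143 176.9085]
[279 201   6   5  25] [281.6  203.04]
[325 200   5   6  25] [327.08 202.56]
[313 208  17   1  17] [321. 208.]
screws [[0.5089 0.1876 0.038 ]
 [0.5599 0.1797 0.038 ]
 [0.4845 0.0333 0.038 ]
 [0.5361 0.0253 0.038 ]
 [0.5284 0.02   0.038 ]] [0.5236 0.0892 0.038 ]
btn [0.4884 0.1046 0.05  ]
btn [0.5284 0.1533 0.05  ]
btn [0.5214 0.1072 0.05  ]
btn [0.5141 0.0615 0.05  ]
[185 190 194] [150 146 150] [157 167 165] [155 149 152]
```

View pics/w1crop.png

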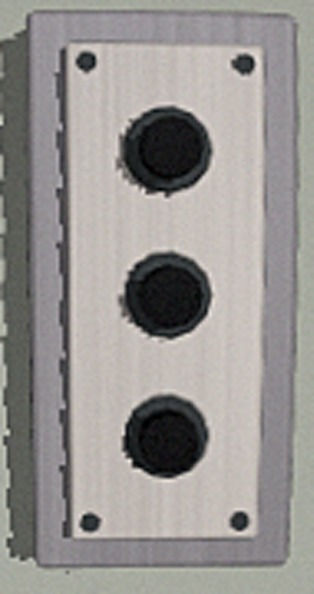

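carry_out([
  {"xyz": [3.4,0.5,-4],"rot": [0,0,0.4]},
  {"xyz": [3.4,0.5,-8],"rot": [0,0,0.4]},
  {"xyz": [3.4,0.5,-12],"rot": [0,0,0.4]},
  {"xyz": [3.4,0.5,-15],"rot": [0,0,0.4]},
  {"xyz": [3.4,0.5,-16],"rot": [0,0,0.4]},
  {"xyz": [3.4,0.5,-16],"rot": [0,0,0.4]},
  {"xyz": [3.4,0.5,-16],"rot": [0,0,0.4]},
])

```text
t: 2.5
tool_pos: [0.516, 0.0598, 0.0874]
orientation: [-3.132, 0.241, -0.004]
force: [0.9, -0.1, 0.7]
opening: 0.0003
```

```bash
python3 - <<'E'
from h import *
np.set_printoptions(precision=4,suppress=True)
print(read_state())
c=calibration('wrist')
im=read_camera('wrist');cv2.imwrite("pics/w2.png",im[:,:,::-1]);cv2.imwrite("pics/s2.png",cv2.resize(read_camera('scene')[150:270,150:310,::-1],None,fx=5,fy=5,interpolation=cv2.INTER_CUBIC))
print(read_state()['force'],read_state()['tool_pos'])
E
```

```text
{'t': 2.5, 'q': array([0.0165, 0.0359, 1.8679, 0.0001, 1.2356, 0.1699]), 'dq': array([-0.0114, -0.016 , -0.0152, -0.0006, -0.0033, -0.0026]), 'joint_torque': array([  0.1948, -45.074 , -43.1622,   0.0875,   0.0407,   0.0085]), 'tool_pos': array([0.516 , 0.0598, 0.0874]), 'orientation': array([-3.132 ,  0.2408, -0.0035]), 'force': array([ 0.9048, -0.081 ,  0.678 ]), 'wrist_torque': array([-0.0871,  0.0741, -0.0704]), 'opening': 0.0003354007445629068}
[-0.8635 -0.281   0.8182] [0.5167 0.0593 0.0881]
```

View pics/w2.png

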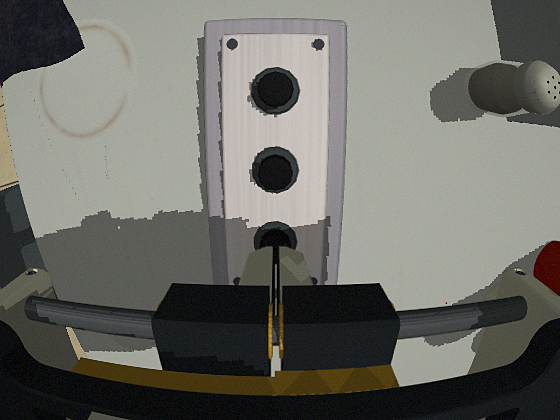

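View pics/s2.png

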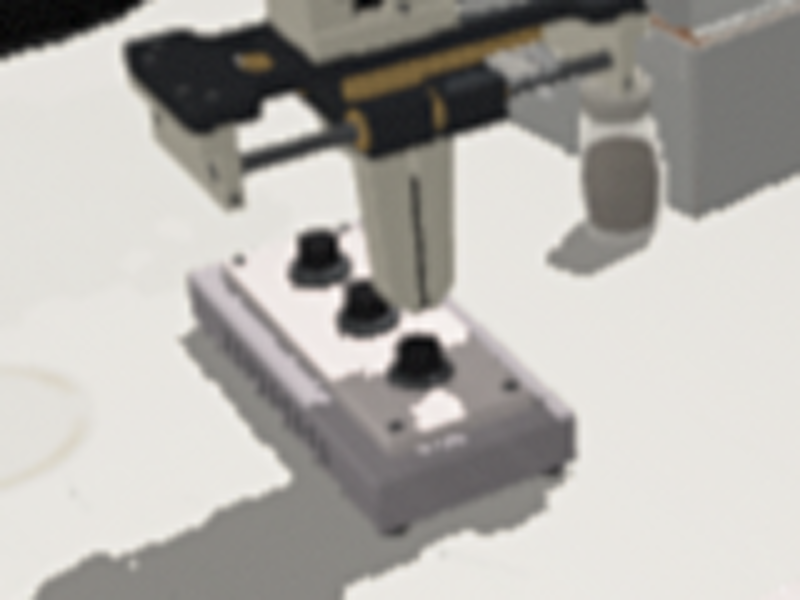

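```bash
cat > avg.py <<'E'
from h import *
import sys
np.set_printoptions(precision=4,suppress=True)
n=int(sys.argv[1]) if len(sys.argv)>1 else 6
F=[];Z=[]
for i in range(n):
    read_camera('side');s=read_state();F.append(s['force']);Z.append(s['tool_pos'])
F=np.array(F);Z=np.array(Z)
print(round(s['t'],2),'F',F.mean(0),'sd',F.std(0),'pos',Z.mean(0),'sd',Z.std(0))
E
python3 avg.py 10
```

```text
3.1 F [-0.231   0.1573 -0.1469] sd [0.2463 0.4563 0.5219] pos [0.5156 0.0588 0.0866] sd [0.0006 0.0001 0.0008]
```

carry_out([
  {"xyz": [0,0,-0.4],"rot": [0,0,0]},
  {"xyz": [0,0,-0.8],"rot": [0,0,0]},
  {"xyz": [0,0,-0.8],"rot": [0,0,0]},
])

```text
t: 3.4
tool_pos: [0.5143, 0.0588, 0.0766]
orientation: [3.132, -0.243, -0.003]
force: [0.9, 0.5, -0.2]
opening: 0.0005
```

```bash
python3 avg.py 8
```

```text
3.8 F [-0.0681 -0.0985 -0.1272] sd [0.3347 0.3358 0.5954] pos [0.5149 0.0589 0.0775] sd [0.0002 0.     0.0003]
```

carry_out([
  {"xyz": [0,0,-0.1],"rot": [0,0,0]},
  {"xyz": [0,0,-0.1],"rot": [0,0,0]},
])

```text
t: 4.0
tool_pos: [0.5149, 0.0589, 0.0765]
orientation: [3.132, -0.243, -0.0]
force: [0.6, -0.2, -0.2]
opening: 0.0007
```

```bash
python3 avg.py 6
```

```text
4.3 F [0.0928 0.1548 0.1493] sd [0.3043 0.5399 0.5685] pos [0.515  0.0589 0.0766] sd [0. 0. 0.]
```

carry_out([
  {"xyz": [0,0,-0.1],"rot": [0,0,0]},
  {"xyz": [0,0,-0.1],"rot": [0,0,0]},
])

```text
t: 4.5
tool_pos: [0.5149, 0.0588, 0.0755]
orientation: [3.132, -0.243, -0.0]
force: [-0.4, 0.9, 0.3]
opening: 0.0004
```

```bash
python3 avg.py 6
```

```text
4.8 F [-0.3232 -0.1358  0.3207] sd [0.5171 0.4369 0.6367] pos [0.515  0.0589 0.0756] sd [0. 0. 0.]
```

carry_out([
  {"xyz": [0,0,-0.1],"rot": [0,0,0]},
  {"xyz": [0,0,-0.1],"rot": [0,0,0]},
])

```text
t: 5.0
tool_pos: [0.5149, 0.0589, 0.0745]
orientation: [3.132, -0.243, -0.0]
force: [0.3, -0.0, -0.1]
opening: 0.0007
```

```bash
python3 avg.py 6
```

```text
5.3 F [-0.1399 -0.2047 -0.0927] sd [0.4034 0.2728 0.7392] pos [0.515  0.0589 0.0746] sd [0. 0. 0.]
```

carry_out([
  {"xyz": [0,0,-0.1],"rot": [0,0,0]},
  {"xyz": [0,0,-0.1],"rot": [0,0,0]},
])

```text
t: 5.5
tool_pos: [0.5149, 0.0588, 0.0735]
orientation: [3.132, -0.243, -0.0]
force: [-0.1, -0.7, 0.5]
opening: 0.0003
```

```bash
python3 avg.py 6
```

```text
5.8 F [ 0.1443  0.3192 -0.0451] sd [0.2975 0.2772 0.835 ] pos [0.515  0.0589 0.0736] sd [0.     0.     0.0001]
```

carry_out([
  {"xyz": [0,0,-0.1],"rot": [0,0,0]},
  {"xyz": [0,0,-0.1],"rot": [0,0,0]},
])

```text
t: 6.0
tool_pos: [0.5149, 0.0588, 0.0725]
orientation: [3.132, -0.243, -0.0]
force: [0.3, 0.0, -0.7]
opening: 0.0004
```

```bash
python3 avg.py 7
```

```text
6.35 F [-0.0615  0.2057  0.3067] sd [0.3421 0.4935 0.6749] pos [0.515  0.0589 0.0726] sd [0. 0. 0.]
```

carry_out([
  {"xyz": [0,0,-0.1],"rot": [0,0,0]},
  {"xyz": [0,0,-0.1],"rot": [0,0,0]},
])

```text
t: 6.55
tool_pos: [0.5149, 0.0589, 0.0715]
orientation: [3.132, -0.243, -0.0]
force: [0.3, 0.5, -0.6]
opening: 0.0005
```

```bash
python3 avg.py 7
```

```text
6.9 F [ 0.029  -0.305  -0.0546] sd [0.479  0.3819 0.6053] pos [0.515  0.0589 0.0716] sd [0. 0. 0.]
```

carry_out([
  {"xyz": [0,0,-0.1],"rot": [0,0,0]},
  {"xyz": [0,0,-0.1],"rot": [0,0,0]},
])

```text
t: 7.1
tool_pos: [0.5149, 0.0589, 0.0705]
orientation: [3.132, -0.243, -0.0]
force: [0.1, -0.6, 0.1]
opening: 0.0007
```

```bash
python3 avg.py 7
```

```text
7.45 F [-0.1864 -0.0494 -0.126 ] sd [0.288  0.3548 0.5511] pos [0.515  0.0589 0.0706] sd [0. 0. 0.]
```

carry_out([
  {"xyz": [0,0,-0.1],"rot": [0,0,0]},
  {"xyz": [0,0,-0.1],"rot": [0,0,0]},
])

```text
t: 7.65
tool_pos: [0.5152, 0.0588, 0.0698]
orientation: [-3.132, 0.243, -0.001]
force: [-0.9, 0.9, 2.6]
opening: 0.0003
```

```bash
python3 avg.py 7
```

```text
8.0 F [-0.4855 -0.1345  2.5419] sd [0.4585 0.5394 0.2947] pos [0.5152 0.0589 0.0698] sd [0. 0. 0.]
```

carry_out([
  {"xyz": [0,0,-0.05],"rot": [0,0,0]},
  {"xyz": [0,0,-0.1],"rot": [0,0,0]},
  {"xyz": [0,0,-0.1],"rot": [0,0,0]},
])

```text
t: 8.3
tool_pos: [0.5152, 0.0589, 0.0688]
orientation: [-3.132, 0.243, -0.001]
force: [-0.8, -0.4, 5.5]
opening: 0.0004
```

```bash
python3 avg.py 6
```

```text
8.6 F [-1.2442  0.0757  5.2765] sd [0.6028 0.4317 0.4493] pos [0.5152 0.0589 0.0689] sd [0. 0. 0.]
```

carry_out([
  {"xyz": [0,0,-0.05],"rot": [0,0,0]},
  {"xyz": [0,0,-0.1],"rot": [0,0,0]},
  {"xyz": [0,0,-0.15],"rot": [0,0,0]},
  {"xyz": [0,0,-0.2],"rot": [0,0,0]},
])

```text
t: 9.0
tool_pos: [0.5151, 0.0589, 0.067]
orientation: [-3.132, 0.243, -0.0]
force: [-1.6, 0.7, 6.2]
opening: 0.0004
```

carry_out([
  {"xyz": [0,0,-0.05],"rot": [0,0,0]},
  {"xyz": [0,0,-0.1],"rot": [0,0,0]},
  {"xyz": [0,0,-0.15],"rot": [0,0,0]},
])

```text
t: 9.3
tool_pos: [0.515, 0.0589, 0.0649]
orientation: [3.132, -0.243, 0.0]
force: [-0.1, -0.2, 0.8]
opening: 0.0005
```

carry_out([
  {"xyz": [0,0,-0.05],"rot": [0,0,0]},
  {"xyz": [0,0,-0.1],"rot": [0,0,0]},
  {"xyz": [0,0,-0.1],"rot": [0,0,0]},
])

```text
t: 9.6
tool_pos: [0.5146, 0.0588, 0.0637]
orientation: [3.132, -0.243, -0.001]
force: [-0.0, -0.1, -1.3]
opening: 0.0008
```

```bash
python3 avg.py 6
```

```text
9.9 F [-0.1093  0.0452 -0.1208] sd [0.7347 0.3887 0.2553] pos [0.5149 0.0589 0.064 ] sd [0.0001 0.     0.0001]
```

carry_out([
  {"xyz": [0,0,1],"rot": [0,0,0]},
  {"xyz": [0,0,4],"rot": [0,0,0]},
  {"xyz": [-1,0,8],"rot": [0,0,0]},
  {"xyz": [-3.4,-0.5,12.5],"rot": [0,0,0]},
  {"xyz": [-3.4,-0.5,16.5],"rot": [0,0,0]},
  {"xyz": [-3.4,-0.5,18.1],"rot": [0,0,0]},
  {"xyz": [-3.4,-0.5,18.1],"rot": [0,0,0]},
  {"xyz": [-3.4,-0.5,18.1],"rot": [0,0,0]},
  {"xyz": [-3.4,-0.5,18.1],"rot": [0,0,0]},
])

```text
t: 10.8
tool_pos: [0.48, 0.0539, 0.2427]
orientation: [3.132, -0.243, -0.006]
force: [-0.4, -0.7, 0.2]
opening: 0.0003
```

```bash
cat > shot.py <<'E'
from h import *
import sys,json
k=sys.argv[1];np.set_printoptions(precision=4,suppress=True)
c=calibration('wrist');im=read_camera('wrist');s=read_state()
json.dump({a:np.array(v).tolist() for a,v in c.items()},open(k+'.json','w'));cv2.imwrite(f'pics/{k}.png',im[:,:,::-1])
print(s['t'],s['tool_pos'],s['orientation'],s['opening'])
E
python3 shot.py w3; python3 - <<'E'
from h import *
import json
np.set_printoptions(precision=4,suppress=True)
cv2.imwrite("pics/s3.png",cv2.resize(read_camera('scene')[170:270,170:290,::-1],None,fx=5,fy=5,interpolation=cv2.INTER_CUBIC))
c=json.load(open('w3.json'));im=cv2.imread('pics/w3.png');g=cv2.cvtColor(im,cv2.COLOR_BGR2GRAY)
C=[]
for s in [(.5089,.1876),(.5599,.1797),(.4845,.0333),(.5361,.0253)]:
    u,v=map(int,proj('wrist',(*s,.038),c));r=8
    w=np.clip(150-g[v-r:v+r+1,u-r:u+r+1].astype(float),0,None);y,x=np.mgrid[v-r:v+r+1,u-r:u+r+1]
    C.append((np.sum(w*x)/w.sum(),np.sum(w*y)/w.sum()))
P=np.array([plane('wrist',*q,.038,c) for q in C]);print(C,P,P.mean(0))
E
```

```text
10.85 [0.48   0.0539 0.2427] [ 3.1319 -0.2428 -0.0064] 0.0005949434673647894
[(np.float64(280.8231346229767), np.float64(64.44907224634821)), (np.float64(332.4434757337983), np.float64(64.82534147050276)), (np.float64(280.8746753246753), np.float64(204.81363636363636)), (np.float64(329.34508348794066), np.float64(205.99930426716142))] [[0.5056 0.1871 0.038 ]
 [0.5606 0.1796 0.038 ]
 [0.4819 0.0332 0.038 ]
 [0.5364 0.0233 0.038 ]] [0.5211 0.1058 0.038 ]
```

View pics/s3.png

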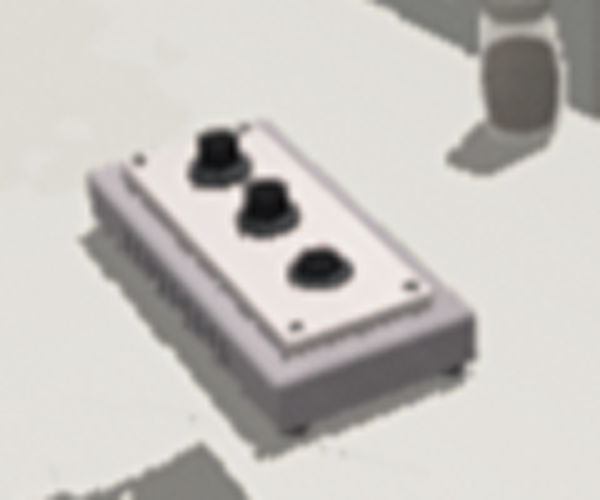

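carry_out([
  {"xyz": [0,-4,0],"rot": [0,0,1]},
  {"xyz": [-0.5,-8,0],"rot": [0,0,2]},
  {"xyz": [-1,-12,0],"rot": [0,0,3]},
  {"xyz": [-1,-16,0],"rot": [0,0,3]},
  {"xyz": [-1.5,-20,0],"rot": [0,0,3]},
  {"xyz": [-2,-24,0],"rot": [0,0,3]},
  {"xyz": [-2,-28,0],"rot": [0,0,3]},
  {"xyz": [-2,-32,0],"rot": [0,0,3]},
  {"xyz": [-2,-34,0],"rot": [0,0,3]},
  {"xyz": [-2,-34,0],"rot": [0,0,3]},
], grip=1)

```text
t: 11.9
tool_pos: [0.4599, -0.2883, 0.2433]
orientation: [-3.136, 0.166, 0.004]
force: [0.7, -0.1, -0.5]
opening: 0.0758
```

carry_out([
  {"xyz": [0,0,0],"rot": [0,0,0]},
  {"xyz": [0,0,0],"rot": [0,0,0]},
  {"xyz": [0,0,0],"rot": [0,0,0]},
  {"xyz": [0,0,0],"rot": [0,0,0]},
])

```text
t: 12.3
tool_pos: [0.4613, -0.2852, 0.2452]
orientation: [3.138, -0.159, 0.0]
force: [-1.2, -0.5, 0.2]
opening: 0.0933
```

```bash
python3 shot.py w4
```

```text
12.35 [ 0.4612 -0.2854  0.2453] [ 3.1374 -0.1589  0.0003] 0.09278530213042738
```

View pics/w4.png

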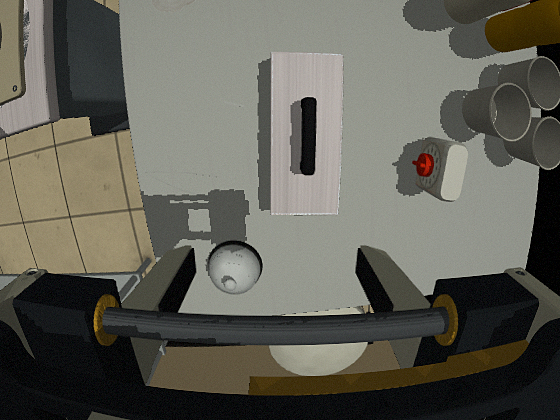

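View pics/w3.png

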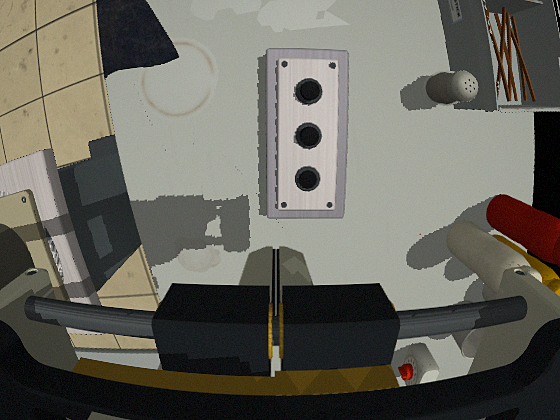

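```bash
python3 - <<'E'
from h import *
import json
np.set_printoptions(precision=4,suppress=True)
def edge(im,c,corn):
    pass
# cover
c=json.load(open('w4.json'));im=cv2.imread('pics/w4.png');g=cv2.cvtColor(im,cv2.COLOR_BGR2GRAY)
b,gg,r=[im[...,i].astype(int) for i in range(3)]
print('cover',im[90,290],'table',im[90,360],im[230,300],im[40,300])
m=((r-gg>0)&(r>165)).astype('uint8')*255
m[:45]=0;m[225:]=0;m[:,:262]=0;m[:,350:]=0
m=cv2.morphologyEx(m,cv2.MORPH_CLOSE,np.ones((5,5)));m=cv2.morphologyEx(m,cv2.MORPH_OPEN,np.ones((5,5)))
cn=max(cv2.findContours(m,0,1)[0],key=cv2.contourArea)
W=np.array([plane('wrist',*p[0],.04,c)[:2] for p in cn])
rc=cv2.minAreaRect((W*1000).astype(np.float32));print('cover rect',rc,cv2.contourArea(cn)); 
# handle
hm=((g<60)).astype('uint8')*255;hm2=np.zeros_like(hm);hm2[90:185,285:325]=hm[90:185,285:325]
cn=max(cv2.findContours(hm2,0,1)[0],key=cv2.contourArea)
W=np.array([plane('wrist',*p[0],.07,c)[:2] for p in cn]);print('handle',cv2.minAreaRect((W*1000).astype(np.float32)),cv2.minAreaRect(cn))
print('ball',plane('wrist',235,267,.02,c),'timer',plane('wrist',420,190,.0,c))
cv2.imwrite('pics/w4m.png',m)
# box screws w3
c=json.load(open('w3.json'));im=cv2.imread('pics/w3.png');g=cv2.cvtColor(im,cv2.COLOR_BGR2GRAY)
m=((g<110)*255).astype('uint8');m2=np.zeros_like(m);m2[55:215,278:340]=m[55:215,278:340]
n,l,st,ce=cv2.connectedComponentsWithStats(m2)
P=np.array([plane('wrist',*ce[i],.038,c) for i in range(1,n) if 12<st[i,4]<60 and 4<st[i,2]<9]);print(P,P.mean(0))
E
```

```text
cover [171 171 178] table [140 150 147] [140 151 148] [139 151 146]
cover rect ((500.58306884765625, -229.61581420898438), (180.9603271484375, 77.32841491699219), 84.06546020507812) 11093.0
handle ((499.10797119140625, -228.9814453125), (77.87261199951172, 14.73310375213623), 83.83690643310547) ((307.7904052734375, 135.4966278076172), (14.723891258239746, 77.1189956665039), 0.9240452647209167)
ball [ 0.398  -0.3885  0.02  ] timer [ 0.6515 -0.3152  0.    ]
[[0.5091 0.1876 0.038 ]
 [0.5602 0.1796 0.038 ]
 [0.4847 0.0333 0.038 ]
 [0.5364 0.0252 0.038 ]] [0.5226 0.1064 0.038 ]
```

View pics/w4m.png

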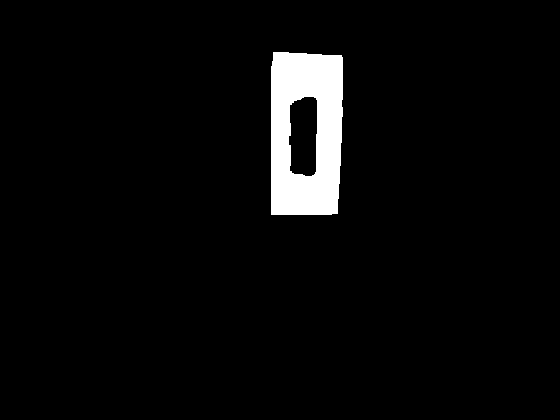

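carry_out([
  {"xyz": [2,3,-3],"rot": [0,0,-0.1]},
  {"xyz": [3.94,5.6,-6],"rot": [0,0,-0.1]},
  {"xyz": [3.94,5.6,-10],"rot": [0,0,-0.1]},
  {"xyz": [3.94,5.6,-13],"rot": [0,0,-0.1]},
  {"xyz": [3.94,5.6,-15],"rot": [0,0,-0.1]},
  {"xyz": [3.94,5.6,-17],"rot": [0,0,-0.1]},
  {"xyz": [3.94,5.6,-17.7],"rot": [0,0,-0.1]},
  {"xyz": [3.94,5.6,-18.2],"rot": [0,0,-0.1]},
  {"xyz": [3.94,5.6,-18.2],"rot": [0,0,-0.1]},
  {"xyz": [3.94,5.6,-18.2],"rot": [0,0,-0.1]},
], grip=1)

```text
t: 13.35
tool_pos: [0.5011, -0.2306, 0.0643]
orientation: [3.137, -0.163, 0.002]
force: [0.7, -0.3, 0.2]
opening: 0.0933
```

```bash
python3 avg.py 6; python3 shot.py w5
```

```text
13.65 F [ 0.2326 -0.3638 -0.0032] sd [0.5776 0.762  0.5161] pos [ 0.501  -0.2305  0.0641] sd [0.0002 0.0001 0.0003]
13.7 [ 0.5006 -0.2303  0.0635] [ 3.137  -0.1635  0.0009] 0.09319932258156184
```

View pics/w5.png

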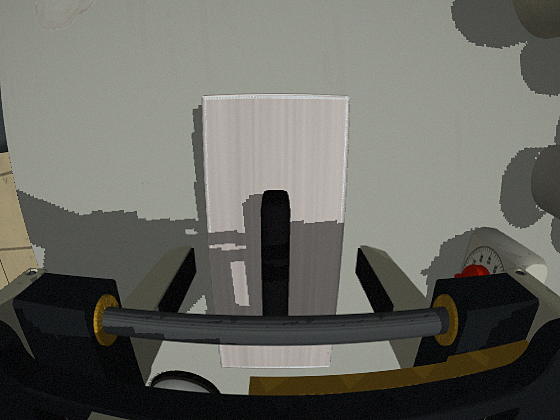

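carry_out([
  {"xyz": [0,0,-0.1],"rot": [0,0,0]},
  {"xyz": [0,0,-0.1],"rot": [0,0,0]},
  {"xyz": [0,0,-0.1],"rot": [0,0,0]},
  {"xyz": [0,0,-0.1],"rot": [0,0,0]},
  {"xyz": [0,0,-0.1],"rot": [0,0,0]},
  {"xyz": [0,0,-0.1],"rot": [0,0,0]},
  {"xyz": [0,0,-0.1],"rot": [0,0,0]},
  {"xyz": [0,0,-0.1],"rot": [0,0,0]},
  {"xyz": [0,0,-0.1],"rot": [0,0,0]},
  {"xyz": [0,0,-0.1],"rot": [0,0,0]},
], grip=0, force=35)

```text
t: 14.7
tool_pos: [0.5004, -0.2301, 0.0621]
orientation: [-3.137, 0.163, 0.0]
force: [1.4, 0.0, 0.3]
opening: 0.0176
```

carry_out([
  {"xyz": [0,0,0.5],"rot": [0,0,0]},
  {"xyz": [0,0,1.5],"rot": [0,0,0]},
  {"xyz": [0,0,3],"rot": [0,0,0]},
  {"xyz": [0,0,5],"rot": [0,0,0]},
  {"xyz": [0,0,7],"rot": [0,0,0]},
  {"xyz": [0,0,9],"rot": [0,0,0]},
  {"xyz": [0,0,10],"rot": [0,0,0]},
  {"xyz": [0,0,10],"rot": [0,0,0]},
  {"xyz": [0,0,10],"rot": [0,0,0]},
  {"xyz": [0,0,10],"rot": [0,0,0]},
])

```text
t: 15.7
tool_pos: [0.4997, -0.2297, 0.1608]
orientation: [-3.136, 0.164, 0.003]
force: [-0.5, -0.4, -3.0]
opening: 0.0137
```

```bash
python3 avg.py 6; python3 shot.py w6; python3 - <<'E'
from h import *
cv2.imwrite("pics/s6.png",read_camera('scene')[:,:,::-1])
E
```

```text
16.0 F [-0.3555  0.081  -2.6062] sd [0.3897 0.7358 0.5019] pos [ 0.4999 -0.2299  0.1611] sd [0.0002 0.0001 0.0003]
16.05 [ 0.5003 -0.2301  0.1617] [-3.1371  0.1634  0.0008] 0.013870042305079353
```

View pics/w6.png

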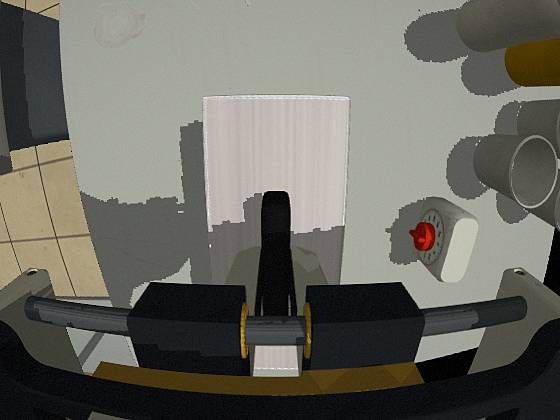

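View pics/s6.png

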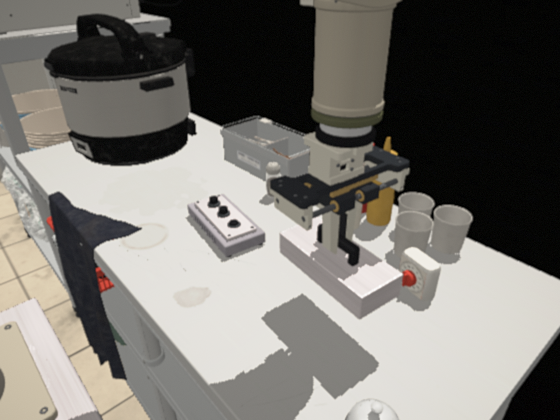

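carry_out([
  {"xyz": [0,2,0],"rot": [0,0,0]},
  {"xyz": [0,5,0],"rot": [0,0,-0.5]},
  {"xyz": [0.5,8.5,0],"rot": [0,0,-1]},
  {"xyz": [0.8,12,0],"rot": [0,0,-1.5]},
  {"xyz": [1,15.5,0],"rot": [0,0,-2]},
  {"xyz": [1.4,19,0],"rot": [0,0,-2.5]},
  {"xyz": [1.8,22.5,0],"rot": [0,0,-2.9]},
  {"xyz": [2,26,0],"rot": [0,0,-2.9]},
  {"xyz": [2.1,29,0],"rot": [0,0,-2.9]},
  {"xyz": [2.2,31.5,0],"rot": [0,0,-2.9]},
])

```text
t: 17.1
tool_pos: [0.5223, 0.0866, 0.1622]
orientation: [-3.132, 0.241, -0.0]
force: [0.7, 0.2, -2.0]
opening: 0.0137
```

carry_out([
  {"xyz": [0,1.3,0],"rot": [0,0,0]},
  {"xyz": [0,2.1,0],"rot": [0,0,0]},
  {"xyz": [0,2.1,0],"rot": [0,0,0]},
  {"xyz": [0,2.1,0],"rot": [0,0,0]},
  {"xyz": [0,2.1,0],"rot": [0,0,0]},
  {"xyz": [0,2.1,0],"rot": [0,0,0]},
  {"xyz": [0,2.1,0],"rot": [0,0,0]},
  {"xyz": [0,2.1,0],"rot": [0,0,0]},
])

```text
t: 17.9
tool_pos: [0.5225, 0.1055, 0.1621]
orientation: [3.132, -0.244, 0.0]
force: [-0.5, 0.5, -3.6]
opening: 0.0137
```

```bash
python3 avg.py 10; python3 shot.py w7; python3 - <<'E'
from h import *
s=read_state();v=s['orientation'];print(s['tool_pos'],2*np.degrees(np.arctan(v[1]/v[0])))
for n,b in(('scene',(170,140,300,260)),('side',(195,145,290,240))):
    x0,y0,x1,y1=b;cv2.imwrite(f"pics/{n}7.png",cv2.resize(read_camera(n)[y0:y1,x0:x1,::-1],None,fx=5,fy=5,interpolation=cv2.INTER_CUBIC))
E
```

```text
18.4 F [-0.3016 -0.0376 -2.6736] sd [0.6619 0.2722 0.5398] pos [0.5224 0.1058 0.1621] sd [0.     0.0001 0.    ]
18.45 [0.5224 0.1059 0.1621] [ 3.1322 -0.2426 -0.    ] 0.013666588896174276
[0.52238796 0.10589442 0.16211858] -8.859099263162655
```

View pics/scene7.png

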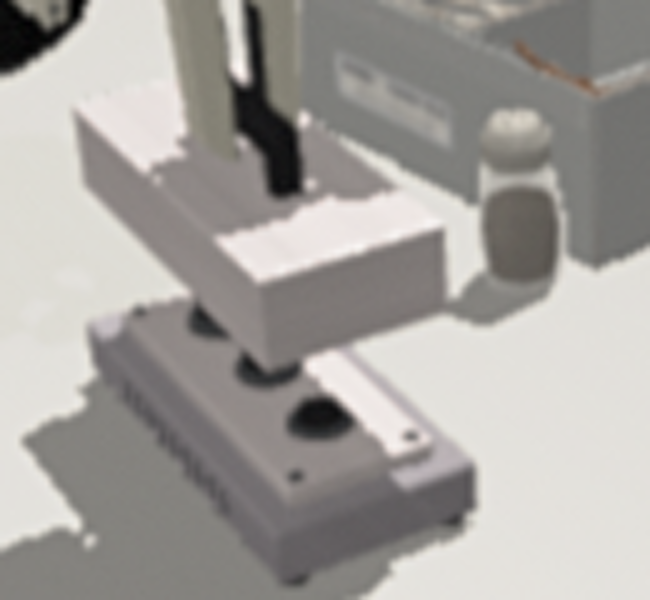

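View pics/w7.png

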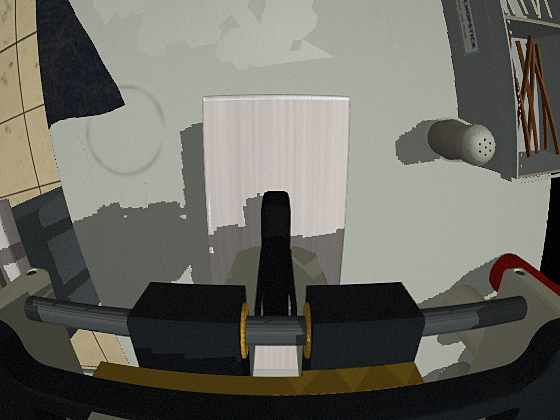

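carry_out([
  {"xyz": [0,0,-1],"rot": [0,0,0]},
  {"xyz": [0,0,-2],"rot": [0,0,0]},
  {"xyz": [0,0,-3],"rot": [0,0,0]},
  {"xyz": [0,0,-4],"rot": [0,0,0]},
  {"xyz": [0,0,-5],"rot": [0,0,0]},
  {"xyz": [0,0,-5.6],"rot": [0,0,0]},
  {"xyz": [0,0,-5.8],"rot": [0,0,0]},
  {"xyz": [0,0,-5.8],"rot": [0,0,0]},
  {"xyz": [0,0,-5.8],"rot": [0,0,0]},
  {"xyz": [0,0,-5.8],"rot": [0,0,0]},
])

```text
t: 19.55
tool_pos: [0.5229, 0.1059, 0.1048]
orientation: [-3.132, 0.243, -0.002]
force: [-0.7, -0.1, -3.0]
opening: 0.0139
```

```bash
python3 avg.py 8; python3 - <<'E'
from h import *
for n,b in(('scene',(170,140,300,260)),('side',(195,145,290,240))):
    x0,y0,x1,y1=b;cv2.imwrite(f"pics/{n}8.png",cv2.resize(read_camera(n)[y0:y1,x0:x1,::-1],None,fx=6,fy=6,interpolation=cv2.INTER_CUBIC)[:600])
E
```

```text
19.95 F [-0.037  -0.0136 -2.7075] sd [0.6224 0.3595 0.4302] pos [0.5226 0.1059 0.1044] sd [0.0001 0.     0.0002]
```

View pics/scene8.png

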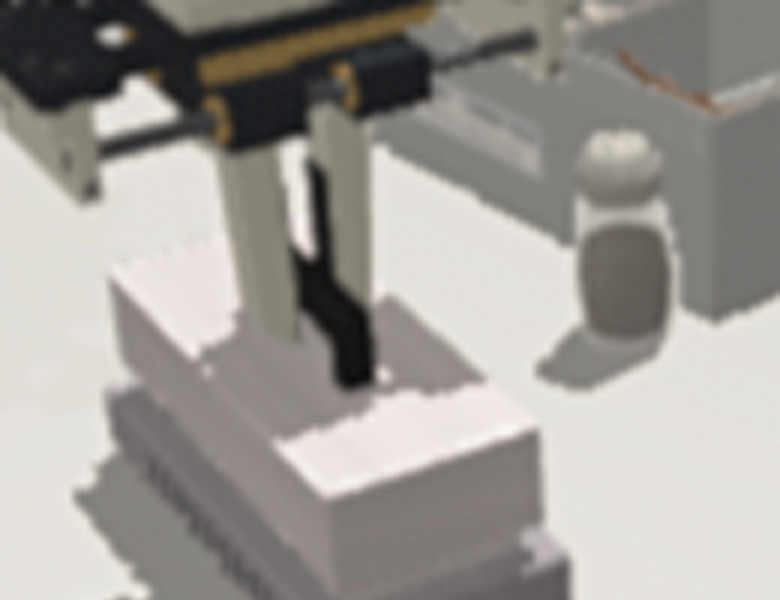

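View pics/side8.png

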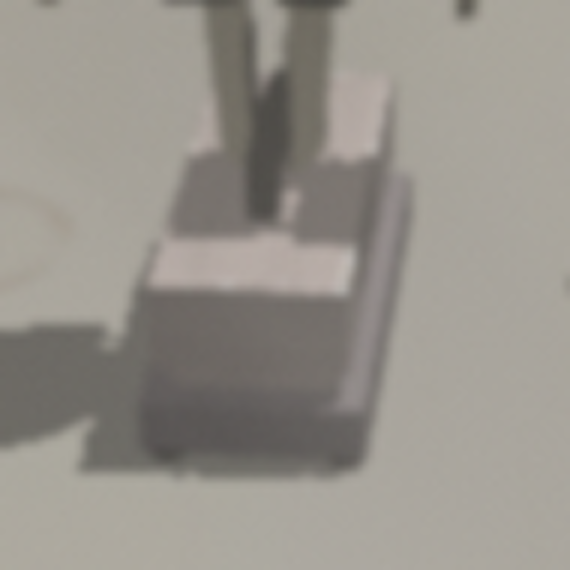

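Aligned to the eye, rim about 4 mm above the plate. I'll lower slowly while watching the force.

carry_out([
  {"xyz": [0,0,-0.15],"rot": [0,0,0]},
  {"xyz": [0,0,-0.3],"rot": [0,0,0]},
  {"xyz": [0,0,-0.45],"rot": [0,0,0]},
  {"xyz": [0,0,-0.55],"rot": [0,0,0]},
  {"xyz": [0,0,-0.55],"rot": [0,0,0]},
])

```text
t: 20.55
tool_pos: [0.5222, 0.1058, 0.0983]
orientation: [3.132, -0.243, -0.001]
force: [-0.6, -0.5, -2.3]
opening: 0.0137
```

```bash
python3 avg.py 6
```

```text
20.85 F [ 0.0622  0.143  -2.5556] sd [0.562  0.5323 0.1922] pos [0.5224 0.1059 0.0986] sd [0.0001 0.     0.0001]
```

carry_out([
  {"xyz": [0,0,-0.15],"rot": [0,0,0]},
  {"xyz": [0,0,-0.3],"rot": [0,0,0]},
  {"xyz": [0,0,-0.45],"rot": [0,0,0]},
  {"xyz": [0,0,-0.55],"rot": [0,0,0]},
  {"xyz": [0,0,-0.55],"rot": [0,0,0]},
])

```text
t: 21.35
tool_pos: [0.5224, 0.1058, 0.0932]
orientation: [3.132, -0.243, -0.0]
force: [-1.5, -0.6, -1.8]
opening: 0.0137
```

```bash
python3 avg.py 6
```

```text
21.65 F [-0.0751 -0.3981 -0.872 ] sd [0.3686 0.4258 0.7394] pos [0.5224 0.1059 0.0932] sd [0. 0. 0.]
```

carry_out([
  {"xyz": [0,0,-0.05],"rot": [0,0,0]},
  {"xyz": [0,0,-0.1],"rot": [0,0,0]},
  {"xyz": [0,0,-0.1],"rot": [0,0,0]},
])

```text
t: 21.95
tool_pos: [0.5225, 0.1059, 0.093]
orientation: [3.132, -0.243, 0.0]
force: [-4.2, -1.6, 8.3]
opening: 0.0138
```

```bash
python3 avg.py 6
```

```text
22.25 F [-4.6159 -1.2172  7.5549] sd [0.596  0.3681 0.4377] pos [0.5226 0.1058 0.0931] sd [0. 0. 0.]
```

carry_out([
  {"xyz": [0,0,0.05],"rot": [0,0,0]},
  {"xyz": [0,0,0.05],"rot": [0,0,0]},
  {"xyz": [0,0,0.05],"rot": [0,0,0]},
  {"xyz": [0,0,0.05],"rot": [0,0,0]},
  {"xyz": [0,0,0.05],"rot": [0,0,0]},
  {"xyz": [0,0,0.05],"rot": [0,0,0]},
  {"xyz": [0,0,0.05],"rot": [0,0,0]},
], grip=1)

```text
t: 22.95
tool_pos: [0.5224, 0.1058, 0.0926]
orientation: [3.132, -0.243, -0.0]
force: [-0.9, -0.4, 0.3]
opening: 0.065
```

carry_out([
  {"xyz": [0,0,1],"rot": [0,0,0]},
  {"xyz": [0,0,3],"rot": [0,0,0]},
  {"xyz": [0,0,6],"rot": [0,0,0]},
  {"xyz": [0,-3,10],"rot": [0,0,0]},
  {"xyz": [0,-7,14],"rot": [0,0,0]},
  {"xyz": [-3,-11,15],"rot": [0,0,0]},
  {"xyz": [-4,-12,15],"rot": [0,0,0]},
  {"xyz": [-4,-12,15],"rot": [0,0,0]},
  {"xyz": [-4,-12,15],"rot": [0,0,0]},
  {"xyz": [-4,-12,15],"rot": [0,0,0]},
])

```text
t: 23.95
tool_pos: [0.4826, -0.0134, 0.2425]
orientation: [-3.132, 0.242, 0.0]
force: [-0.0, 0.7, 0.4]
opening: 0.0926
```

```bash
python3 avg.py 5; python3 shot.py w9; python3 - <<'E'
from h import *
for n,b in(('scene',(170,160,300,260)),('side',(195,145,290,245))):
    x0,y0,x1,y1=b;cv2.imwrite(f"pics/{n}9.png",cv2.resize(read_camera(n)[y0:y1,x0:x1,::-1],None,fx=6,fy=6,interpolation=cv2.INTER_CUBIC)[:600])
E
```

```text
24.2 F [ 0.1635 -0.4578 -0.0635] sd [0.2259 0.2943 0.6092] pos [ 0.4825 -0.0134  0.2422] sd [0.     0.0001 0.    ]
24.25 [ 0.4824 -0.0136  0.2423] [-3.1322  0.2414  0.0012] 0.09345098229278394
```

View pics/scene9.png

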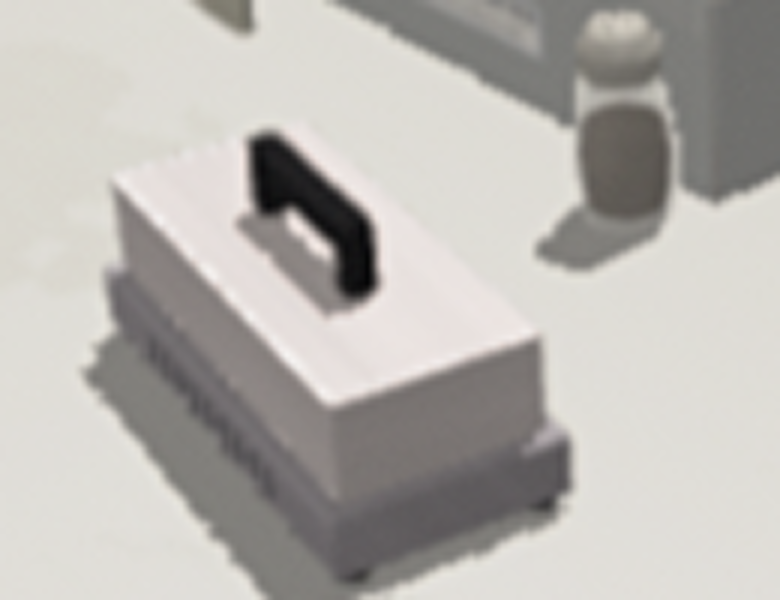

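View pics/side9.png

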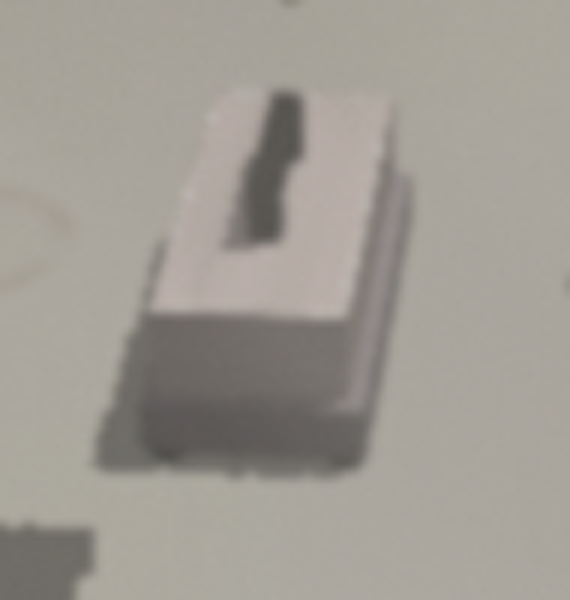

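View pics/w9.png

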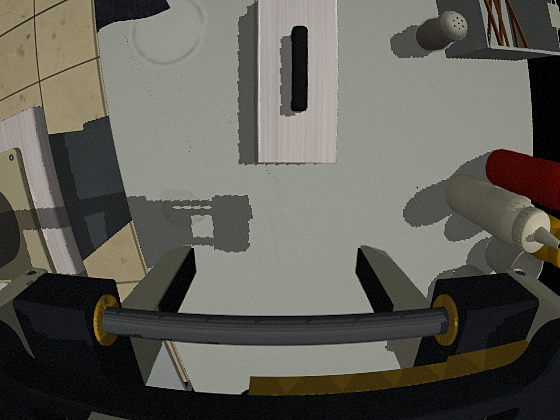

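```bash
python3 - <<'E'
from h import *
np.set_printoptions(precision=4,suppress=True)
S=np.array([170,160]);D=np.array([195,145])
for a,b in [((333,405),(150,317)),((540,335),(350,319)),((112,180),(212,95))]:
    print(tri([('scene',*(np.array(a)/6+S)),('side',*(np.array(b)/6+D))]))
for z in (.070,.071,.072,.078):
    P=np.array([plane('scene',*(np.array(a)/6+S),z) for a in [(112,180),(333,405),(540,335)]])
    print(z,P[:,:2].ravel(),np.linalg.norm(P[0]-P[1]),np.linalg.norm(P[1]-P[2]),(P[0]+P[2])/2)
E
```

```text
(array([0.4726, 0.0222, 0.0662]), [np.float64(0.0006771088805419944), np.float64(0.000677108880542079)])
(array([0.5507, 0.0142, 0.0645]), [np.float64(0.0008060891620413754), np.float64(0.0008060891620413756)])
(array([0.4979, 0.1993, 0.0683]), [np.float64(0.0010883429651355225), np.float64(0.0010883429651356031)])
0.07 [0.4955 0.1944 0.4702 0.0184 0.5445 0.0061] 0.17774190780973917 0.07537013018697342 [0.52   0.1002 0.07  ]
0.071 [0.4946 0.1927 0.4694 0.0172 0.5436 0.0048] 0.17734715405495233 0.07520273780181949 [0.5191 0.0988 0.071 ]
0.072 [0.4938 0.1911 0.4686 0.0159 0.5426 0.0036] 0.17695240030016557 0.07503534541666551 [0.5182 0.0973 0.072 ]
0.078 [ 0.4886  0.1811  0.4638  0.0083  0.5368 -0.0039] 0.1745838777714444 0.07403099110574206 [0.5127 0.0886 0.078 ]
```

carry_out([
  {"xyz": [2,6,0],"rot": [0,0,0]},
  {"xyz": [4,10,-3],"rot": [0,0,0]},
  {"xyz": [4,12,-6],"rot": [0,0,0]},
  {"xyz": [4,12,-9],"rot": [0,0,0]},
  {"xyz": [4,12,-11],"rot": [0,0,0]},
  {"xyz": [4,12,-11.8],"rot": [0,0,0]},
  {"xyz": [4,12,-11.8],"rot": [0,0,0]},
  {"xyz": [4,12,-11.8],"rot": [0,0,0]},
  {"xyz": [4,12,-11.8],"rot": [0,0,0]},
  {"xyz": [4,12,-11.8],"rot": [0,0,0]},
], grip=0, force=20)

```text
t: 25.35
tool_pos: [0.5234, 0.1057, 0.1261]
orientation: [-3.132, 0.243, -0.004]
force: [-0.7, -0.3, 0.6]
opening: 0.0175
```

```bash
python3 avg.py 8
```

```text
25.75 F [-0.0736  0.2025  0.1527] sd [0.6498 0.6188 0.3638] pos [0.5227 0.1058 0.1251] sd [0.0003 0.     0.0004]
```

carry_out([
  {"xyz": [0,0,-0.2],"rot": [0,0,0]},
  {"xyz": [0,0,-0.4],"rot": [0,0,0]},
  {"xyz": [0,0,-0.55],"rot": [0,0,0]},
  {"xyz": [0,0,-0.55],"rot": [0,0,0]},
  {"xyz": [0,0,-0.55],"rot": [0,0,0]},
])

```text
t: 26.25
tool_pos: [0.5223, 0.1058, 0.119]
orientation: [3.132, -0.243, -0.0]
force: [-1.1, 0.2, 0.3]
opening: 0.0005
```

```bash
python3 avg.py 6
```

```text
26.55 F [-0.0367  0.087  -0.075 ] sd [0.4912 0.4675 0.3032] pos [0.5224 0.1059 0.1192] sd [0. 0. 0.]
```

carry_out([
  {"xyz": [0,0,-0.05],"rot": [0,0,0]},
  {"xyz": [0,0,-0.1],"rot": [0,0,0]},
  {"xyz": [0,0,-0.1],"rot": [0,0,0]},
])

```text
t: 26.85
tool_pos: [0.5223, 0.1059, 0.118]
orientation: [-3.132, 0.243, 0.0]
force: [-0.3, 0.1, 0.2]
opening: 0.0005
```

```bash
python3 avg.py 6
```

```text
27.15 F [-0.012   0.0695  0.0807] sd [0.3805 0.3105 0.3392] pos [0.5224 0.1059 0.1181] sd [0. 0. 0.]
```

carry_out([
  {"xyz": [0,0,-0.05],"rot": [0,0,0]},
  {"xyz": [0,0,-0.05],"rot": [0,0,0]},
])

```text
t: 27.35
tool_pos: [0.5224, 0.1058, 0.1175]
orientation: [3.132, -0.243, -0.0]
force: [0.5, -0.5, -0.3]
opening: 0.0007
```

```bash
python3 avg.py 6
```

```text
27.65 F [-0.1799 -0.0365 -0.0522] sd [0.385  0.4984 0.2484] pos [0.5224 0.1059 0.1176] sd [0. 0. 0.]
```

carry_out([
  {"xyz": [0,0,-0.05],"rot": [0,0,0]},
  {"xyz": [0,0,-0.05],"rot": [0,0,0]},
])

```text
t: 27.85
tool_pos: [0.5225, 0.1059, 0.1173]
orientation: [-3.132, 0.243, -0.0]
force: [-0.7, -0.8, 0.9]
opening: 0.0005
```

```bash
python3 avg.py 6
```

```text
28.15 F [-1.1435 -0.2489  2.6638] sd [0.1784 0.2617 0.7843] pos [0.5225 0.1059 0.1173] sd [0. 0. 0.]
```

carry_out([
  {"xyz": [0,0,0.5],"rot": [0,0,0]},
  {"xyz": [0,0,2],"rot": [0,0,0]},
  {"xyz": [0,0,5],"rot": [0,0,0]},
  {"xyz": [0,-3,9],"rot": [0,0,0]},
  {"xyz": [-2,-8,12],"rot": [0,0,0]},
  {"xyz": [-4,-12,12],"rot": [0,0,0]},
  {"xyz": [-4,-12,12],"rot": [0,0,0]},
  {"xyz": [-4,-12,12],"rot": [0,0,0]},
])

```text
t: 28.95
tool_pos: [0.4825, -0.0153, 0.2386]
orientation: [-3.132, 0.247, -0.004]
force: [1.2, 0.2, 0.3]
opening: 0.0004
```

```bash
python3 - <<'E'
from h import *
im=read_camera('scene');cv2.imwrite("pics/s10.png",im[:,:,::-1])
E
```

```text
(no output)
```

View pics/s10.png

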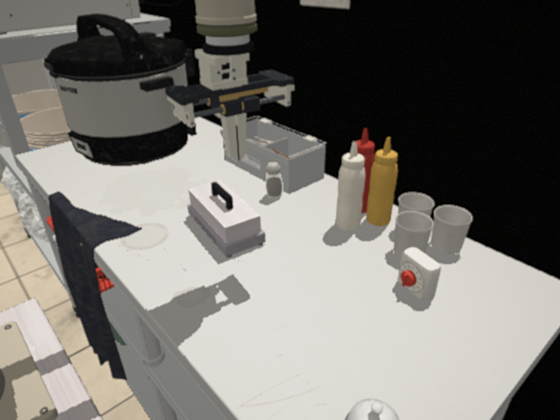

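The cover sits squarely on the box (around 226,215), the arm is clear of it, and the bystanders haven't moved.

```bash
python3 -c "
from plant import *
print(close_job())"
```

```text
the job is handed in; nothing more can be done
None
```

The control box is reset and the splash cover is home on it; I handed the job in at about 29 s of the 72 s allowed.

- **Button:** I tried the right-hand button (nearest the -y end) first and it was the live one. It stiffened from 2.5 N to about 6 N, and the force then fell to zero by 6 mm down. A picture afterwards showed it staying in. I never touched the other two.
- **Cover:** I gripped the bar, lowered the cover over the plate and let go. Two checks agreed that it is home:
  - The closed fingertips met the top of the handle at 100.3 mm above the worktop, where 100 mm is expected.
  - The cover's top triangulated to 65–68 mm from the two fixed cameras, where 70 mm is expected. That is a little low, but it rules out the cover being propped up.
- **One disagreement:** while I was lowering it, the cover touched down about 1 mm higher than I had worked out, with about 4.6 N of sideways push. That was probably the bar sitting about 1 mm differently in the grip, since the touch on the handle after release showed no such gap.

In the last picture the bystanders were where they started and the arm was touching nothing.

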